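# Hold the sprung cover at its index with the lifter

## Robot

A 6-joint arm with a two-finger parallel gripper is mounted at the origin on a cart in front of the work surface, level with it; the furniture and walls round the work are solid. World frame = base frame: x ahead of the robot, y to its left, z up, the work surface at z = 0. Lengths are in m, angles in degrees, forces in N, time in s.
With the tool pointing down it reaches from about 0.4 to 0.825 m from the base axis. Payload 7 kg.
Tool frame: the origin (TCP) lies between the finger pads; the fingertips stand 14 mm ahead of it and the grasp point (between the pads) lies 5 mm behind it (robot.nose_length is the distance from the TCP to the fingertips, in m); x points along the fingers, y is the direction in which the jaws open and shut, and the axes are right-handed (so a half turn about x gives the same grasp; the last joint's range is limited). The gripper opens to 88 mm and grips with 3 to 60 N. Pads are 19 mm wide; open, the fingers measure 130 mm over their backs; the gripper's body (78 mm by 193 mm) begins 47 mm behind the grasp point.
Start: joints at [-47.664, 20.546, 0.682, 0, -70.136, -16.507], TCP at [0.294, -0.608, 0.241] pointing down, gripper open.
Joint ranges: [-176.03, 176.03], [-82.01, 121.73], [-58.28, 71.71], [-173.87, 95.51], [-174.79, -0.11], [-173.66, 173.66]. Speed limits (degrees/s): [136.94, 136.94, 172.46, 180, 180, 180].

## Interface

Orientations are given as [roll, pitch, yaw] about the fixed x, y, z axes, in that order (R = Rz(yaw) Ry(pitch) Rx(roll)).
In Python, from rig import robot gives the robot as it stands. The module is installed in compiled form; this text tells all that it offers. Calls block until the motion is done:
- robot.move_ptp(position, orientation): joint-space move of the TCP to a pose.
- robot.move_straight(position, rot=None, speed=0.15): straight line of the TCP; rot=None keeps the orientation; speed is the mean speed in m/s.
- robot.movej(angles): joint-space move.
- robot.command_gripper(opening): finger opening in m; the grip force is fixed at half the most; returns when the fingers have stopped.
- robot.hold(seconds).
- robot.solve_ik(position, orientation): joint angles nearest the present ones, or None.
- robot.get_obs(): the state.
- robot.get_image(name): name is "scene" or "top"; returns a dict with "color" (480x640x3 uint8, red, green, blue), "range_z" (480x640 float32, m along the optical axis (not along the pixel's ray), 0 where there is no reading), "vertical_fov" (degrees; the focal length in pixels is half the picture's height over the tangent of half this angle, whatever the lens; pixels are square), "cx", "cy" (the principal point, pixels), "rvec" (rotation vector, rad) and "tvec" (3), from world to camera coordinates, as OpenCV has them. Camera axes: x right, y down, z forward; pixel columns grow to the right and rows downward; lengths in m; the calibration is good to about 2 mm. A picture is of the moment at which its call begins.
A pose or a line that the arm cannot do raises robot.MotionError and nothing moves.
- robot.finish_job(): hands the job in, once; it reports no verdict.
The state is a dict: "time_s": time; "joints": joint angles; "dq": joint speeds; "effort": joint torques, N m; "position": TCP position; "eef_rot": TCP orientation; "ft_force": force on the tool from outside, world axes, zero at the start; "ft_torque": the same for the moment, N m; "gripper_width": finger opening in m.
Only numpy, scipy, OpenCV 4.12 (cv2) and the standard library are available. Lean on these libraries where they do the work, as an engineer would, in place of code of your own. Each camera call takes 0.05 s, during which the arm holds its last target.

## Task

The cover of the small wooden box has just been varnished and a stay is to be fitted to it, so it must not be touched by hand. Take the flat lifter by its handle, slide its blade under the front lip of the closed cover, raise the cover against its spring until its edge lines up with the index arm beside it, and finish while holding it still there, on the blade alone. Leave the index arm and the other things on the bench as they are.

Things in the scene. Friction and masses are not known exactly. Their poses are not given: they have to be found in the camera images.
- box: open-topped wooden box fixed to the bench, 110 (x) x 140 (y) x 60 mm high; origin under its centre, front (lip side) to its own -x, z up. A thin dark quarter frame stands at its right side (y = -93 mm, x = -40 to +55 mm, up to 145 mm high). Cover and index arm turn about one axis, parallel to the box's y, at x = +55, z = 64 mm
- cover: sprung cover, board 150 x 150 x 8 mm. Origin on the hinge axis, mid thickness and width; the board runs 150 mm along its -x, z up when shut. The lip overhangs the box front by 40 mm, underside 60 mm above the bench. Starts shut (axes as the box's), opens by turning + about its y, to 1.2 rad. Spring and weight press it shut: about 1.4 N at the lip when shut, 2.1 N at 0.65 rad; it snaps shut
- cover_lip (a point): middle of the front edge of the cover's lip, mid thickness, 150 mm from the hinge axis; axes as the cover
- index_arm: flat steel bar 155 x 4 x 14 mm with a brass nut, slanting up beside the cover's right edge (y = -86 mm of the box), on the cover's hinge axis; clamped by friction at the wanted opening, 0.35 to 0.65 rad above shut. Origin on the axis, the bar runs along its own -x: the cover is right when their x axes are parallel
- index_tip (a point): free end of the index arm, 155 mm from the hinge axis, with a round head 10 mm across
- lifter: flat lifter lying loose on the bench, 0.12 to 0.2 kg: dark wooden handle with brass rivets, 105 long, 22 wide, 34 mm high, and a steel blade 44 wide, 4 mm thick, level with the handle's underside. Origin at the underside, below the place to grip; x to the blade, z up. Handle from x = -85 to +20 mm, blade from +20 to +87 mm
- lifter_tip (a point): middle of the front edge of the lifter's blade, on its upper face, at x = +87, z = +4 mm of the lifter
- bung_1: bystander: round wooden bung 50 mm across, 36 mm high, origin under its centre; to be left alone
- mug: bystander: enamel mug 80 mm high, 82 mm across, origin under its centre; to be left alone
- wedge_1: bystander: oak wedge 30 x 70 x 17 mm lying in front of the box, origin under its centre; to be left alone

How it is judged:
By the outcome, as a careful person would: the job done as asked, in the order asked, and still so for the second after the job is handed in, while the arm keeps its last pose, push and grip.
It also fails if it takes over 40 s, if anything falls off the work surface, if the arm or the gripper's body presses on something with over 40 N, if the wrist force passes 120 N, or if a joint passes its speed limit or range.

## Working session

There is one attempt and no reset: what is moved stays moved. The work goes in short steps, each a Python script; the robot and the scene stay as the last script left them, time stands still between calls to the robot, and variables do not carry over. Pictures are saved under pics/ and viewed, and the job is handed in when it is done.

```bash
mkdir -p pics; ls; cat > h.py <<'E'
import numpy as np, cv2
from rig import robot
def grab(n,tag):
    im=robot.get_image(n); cv2.imwrite(f'pics/{tag}.png',im['color'][:,:,::-1]); np.savez(f'pics/{tag}.npz',**im); return im
def cam(im):
    R=cv2.Rodrigues(np.array(im['rvec'],float))[0]; t=np.array(im['tvec'],float).reshape(3)
    f=240/np.tan(np.radians(float(im['vertical_fov']))/2)
    return R,t,f,float(im['cx']),float(im['cy'])
def px2w(im,u,v,z=None):
    R,t,f,cx,cy=cam(im); d=np.array([(u-cx)/f,(v-cy)/f,1.])
    c=-R.T@t; w=R.T@d
    if z is None:
        s=float(im['range_z'][int(round(v)),int(round(u))])
    else: s=(z-c[2])/w[2]
    return c+s*w
def w2px(im,P):
    R,t,f,cx,cy=cam(im); p=(R@np.atleast_2d(P).T).T+t
    return np.c_[f*p[:,0]/p[:,2]+cx,f*p[:,1]/p[:,2]+cy]
def load(tag): return dict(np.load(f'pics/{tag}.npz'))
def crop(tag,x0,y0,x1,y1,k,out):
    i=cv2.imread(f'pics/{tag}.png')[y0:y1,x0:x1]; cv2.imwrite(f'pics/{out}.png',cv2.resize(i,None,fx=k,fy=k,interpolation=cv2.INTER_CUBIC))
E
python3 - <<'E'
from h import *
for n in('scene','top'):
    im=grab(n,n+'0'); R,t,f,cx,cy=cam(im); print(n,-R.T@t,R[2],f,cx,cy,(im['range_z']>0).mean())
print(robot.get_obs())
E
```

```text
pics
scene [-0.22930271  0.66018908  0.54669999] [ 0.78577004 -0.3831719  -0.48553553] 624.8352880836487 310.325747792919 241.2156414339049 0.9958138020833334
top [0.41614817 0.31424768 0.93168331] [ 0.12225496 -0.03854037 -0.99175015] 487.79616424992986 314.89654963791907 242.1537040720401 0.9960416666666667
{'time_s': 0.1, 'joints': array([-4.76644618e+01,  2.05869133e+01,  6.38630711e-01, -1.70879011e-02,
       -7.01369258e+01, -1.65083762e+01]), 'dq': array([-0.03799567, -0.03661531,  0.18475918,  0.01936077,  0.08084374,
        0.04097473]), 'effort': array([-1.24104936e-03, -5.84162879e+01,  2.93751222e+01,  7.01551706e+00,
        1.01434972e-02, -5.65454934e-05]), 'position': array([ 0.29387046, -0.60719883,  0.23972015]), 'eef_rot': array([ 95.83292755,  89.91328996, 121.65427163]), 'ft_force': array([-1.156982  , -0.45061185, -0.09714257]), 'ft_torque': array([ 0.04584367, -0.04917427,  0.00442311]), 'gripper_width': 0.08768385746830165}
```

View pics/scene0.png

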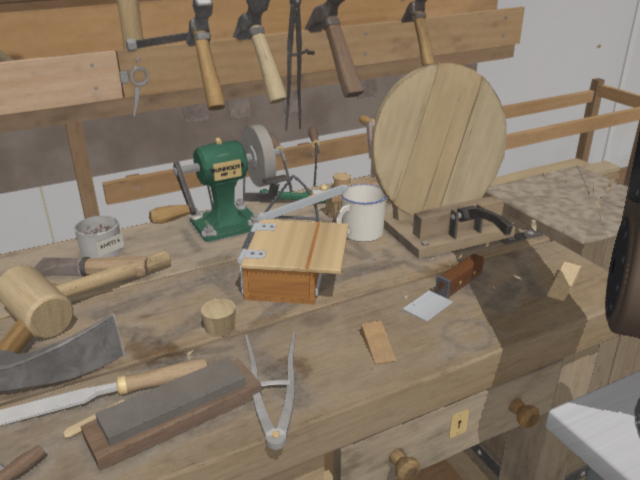

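View pics/top0.png

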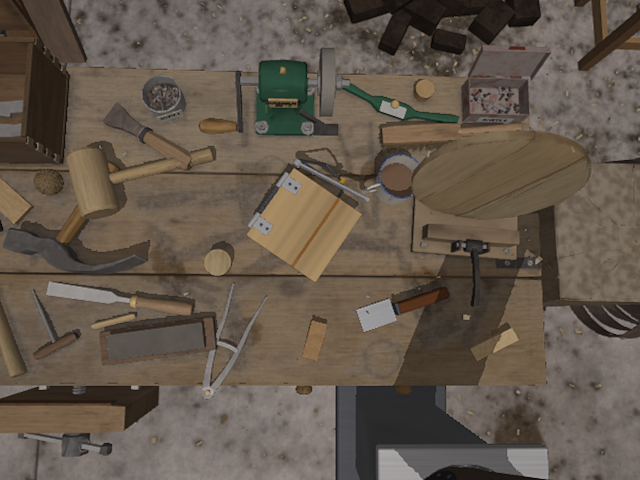

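The scene view shows the box (295,260) with the index arm behind it at (300,200), and the lifter with its blade at (428,305). In the top view the cover is at (305,225), the lifter blade at (377,315) with its handle at (420,302), and the wedge at (315,338).

```bash
python3 - <<'E'
from h import *
crop('top0',230,140,400,290,4.7,'c1'); crop('top0',340,270,470,350,6,'c2')
crop('scene0',220,170,400,320,4.4,'c3'); crop('scene0',390,240,500,330,7,'c4')
E
```

```text
(no output)
```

View pics/c1.png

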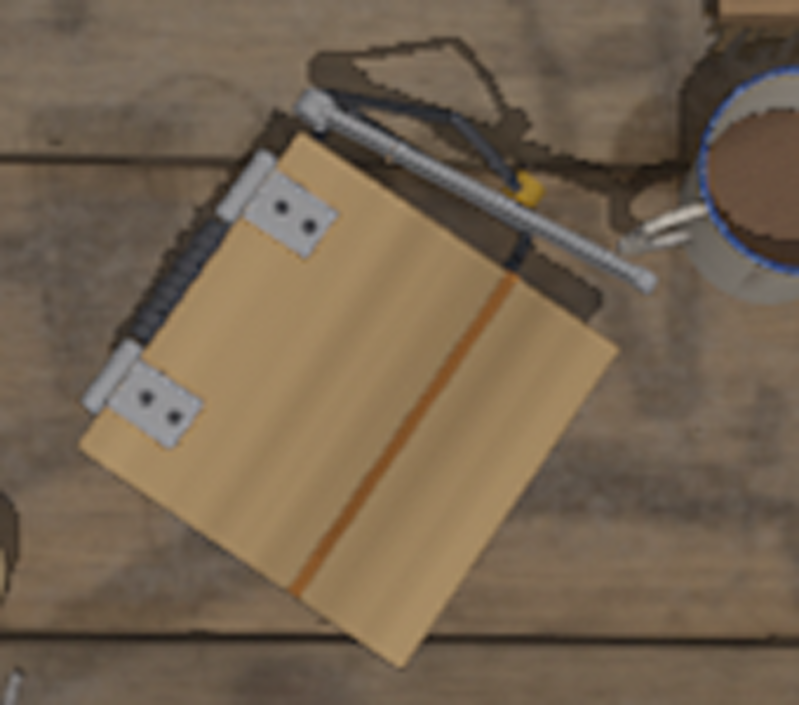

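View pics/c2.png

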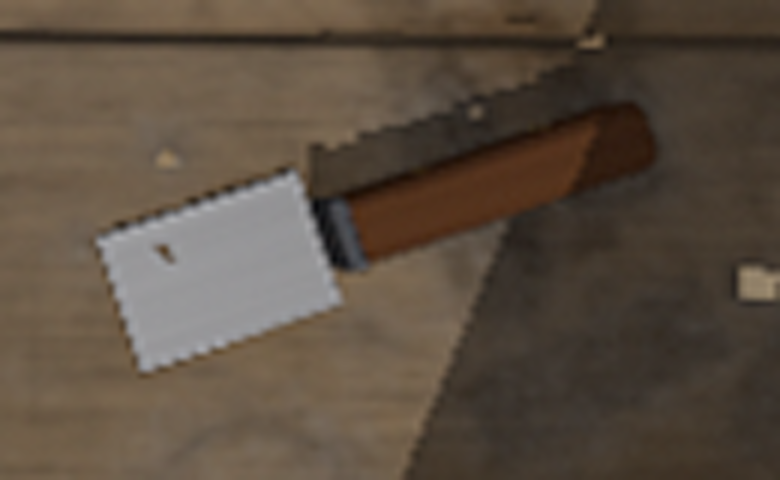

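View pics/c3.png

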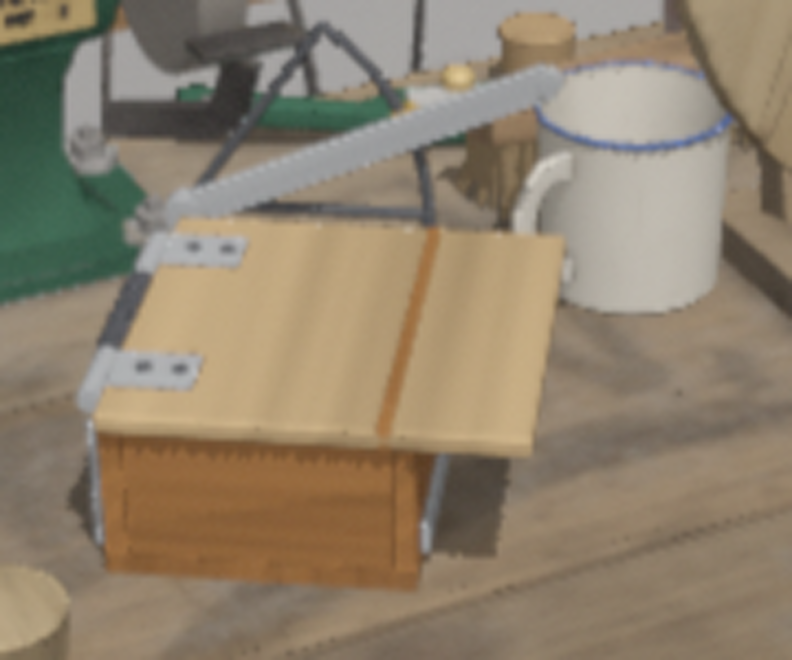

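View pics/c4.png

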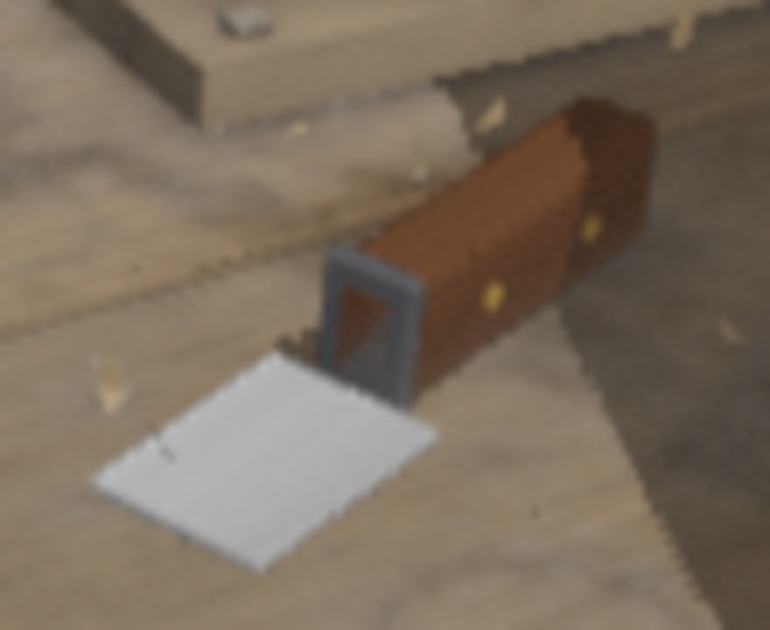

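```bash
cat > m.py <<'E'
from h import *
T=load('top0');S=load('scene0')
t=lambda x,y:(230+x/4.7-.5+.5/4.7,140+y/4.7-.5+.5/4.7)
l=lambda x,y:(340+x/6-.42,270+y/6-.42)
s=lambda x,y:(220+x/4.4-.4,170+y/4.4-.4)
q=lambda x,y:(390+x/7-.43,240+y/7-.43)
def P(im):
    R,t_,f,cx,cy=cam(im); return np.array([[f,0,cx],[0,f,cy],[0,0,1]])@np.c_[R,t_]
def tri(a,b):
    X=cv2.triangulatePoints(P(T),P(S),np.array(a,float),np.array(b,float))[:,0]; X=X[:3]/X[3]
    return X, np.round(w2px(T,X)[0]-a,1), np.round(w2px(S,X)[0]-b,1)
print('cover corners z.068')
for n,p in dict(br=(300,130),bl=(80,445),fr=(618,348),fl=(402,668)).items(): print(n,px2w(T,*t(*p),z=.068),px2w(T,*t(*p)))
print('fr',*tri(t(618,348),s(565,237)));print('fl',*tri(t(402,668),s(531,443)))
print('bl',*tri(t(80,445),s(95,421)))
print('tip',*tri(t(645,283),s(553,80)))
print('lifter')
for p in[(98,240),(145,372),(340,300),(293,172)]: print(px2w(T,*l(*p),z=.004))
for a,b in[((98,240),(92,481)),((145,372),(262,571)),((340,300),(438,433)),((293,172),(275,353))]: print(*tri(l(*a),q(*b)))
print('handle top'); 
for p in [(352,197),(370,265),(655,160),(500,190)]: print(px2w(T,*l(*p),z=.034),px2w(T,*l(*p)))
print('ferrule top',*tri(l(330,198),q(333,243)), *tri(l(365,268),q(425,285)))
E
python3 m.py
```

```text
cover corners z.068
br [0.65919987 0.32064531 0.068     ] [6.78209435e-01 3.21145677e-01 4.49572972e-04]
bl [0.5352771  0.40231256 0.068     ] [0.53533142 0.40235272 0.06760618]
fr [0.57544346 0.19758856 0.068     ] [ 5.88061227e-01  1.88348005e-01 -4.12256558e-04]
fl [0.45212954 0.27976657 0.068     ] [ 0.45505949  0.27695879 -0.00232936]
fr [0.57597455 0.19702016 0.06473688] [0.1 0. ] [-0.1  0. ]
fl [0.45231754 0.27968008 0.06428879] [-0. -0.] [ 0. -0.]
bl [0.53597314 0.40278    0.06271468] [0. 0.] [-0. -0.]
tip [0.58908356 0.19552878 0.12436636] [-0.1 -0.1] [ 0.1 -0. ]
lifter
[0.40290808 0.19965037 0.004     ]
[0.36196586 0.18497946 0.004     ]
[0.38463746 0.12303753 0.004     ]
[0.4246608  0.13750468 0.004     ]
[0.4028918  0.19934615 0.00121701] [-0. -0.] [ 0. -0.]
[ 0.36174566  0.18440992 -0.00078077] [-0.1 -0. ] [ 0. -0.]
[3.84341416e-01 1.22003833e-01 2.75052902e-04] [0.1 0.1] [-0.1  0. ]
[0.42437454 0.13665964 0.00213479] [0.3 0.2] [-0.2  0. ]
handle top
[0.41689924 0.12509059 0.034     ] [0.41690759 0.12298655 0.02401485]
[0.39628992 0.11983265 0.034     ] [ 0.39547476  0.11185211 -0.002849  ]
[0.42887919 0.03076592 0.034     ] [0.42933639 0.02058533 0.00176177]
[0.41935259 0.07922003 0.034     ] [0.41934554 0.07973741 0.03597612]
ferrule top [0.41588862 0.13086696 0.03411458] [0.6 0.4] [-0.5  0.1] [0.39521816 0.12078878 0.03200198] [0.1 0.1] [-0.1  0. ]
```

```bash
cat > n.py <<'E'
from h import *
def cloud(im):
    R,t,f,cx,cy=cam(im); v,u=np.mgrid[:480,:640]; z=im['range_z']
    p=np.stack([(u-cx)/f*z,(v-cy)/f*z,z],-1).reshape(-1,3); return ((p-t)@R).reshape(480,640,3)
T=load('top0');S=load('scene0')
if __name__=='__main__':
    C=[cloud(T),cloud(S)]; a=np.vstack([c.reshape(-1,3) for c in C])
    az=np.degrees(np.arctan2(a[:,1],a[:,0])); r=np.hypot(a[:,0],a[:,1])
    for A in range(-60,60,10):
        m=(az>=A)&(az<A+10)&(r<.9)&(r>.1)
        print(A,[(zz,round(float(r[m&(a[:,2]>zz)].min()),2) if (m&(a[:,2]>zz)).any() else None) for zz in(.03,.1,.2,.3,.45)])
    # cover plane from each camera, box frame
    print('mug px',px2w(T,398,178,z=.08),'wedge',px2w(T,315,338,z=.017),'bung',px2w(T,218,262,z=.036))
    for n,im,c,pts in(('top',T,C[0],[(285,200),(320,190),(310,265),(340,230)]),('sc',S,C[1],[(290,235),(260,250),(300,260),(325,240)])):
        for u,v in pts: print(n,c[v,u])
    # scene: bar pixels
    for x in range(180,560,40):
        k=(x-180)/(553-180); y=207+k*(80-207)
        u,v=220+x/4.4,170+y/4.4; print('bar',round(u),round(v),c[int(round(v)),int(round(u))])
E
python3 n.py
```

```text
-60 [(0.03, None), (0.1, None), (0.2, None), (0.3, None), (0.45, None)]
-50 [(0.03, None), (0.1, None), (0.2, None), (0.3, None), (0.45, None)]
-40 [(0.03, None), (0.1, None), (0.2, None), (0.3, None), (0.45, None)]
-30 [(0.03, None), (0.1, None), (0.2, None), (0.3, None), (0.45, None)]
-20 [(0.03, 0.52), (0.1, 0.59), (0.2, 0.61), (0.3, None), (0.45, None)]
-10 [(0.03, 0.41), (0.1, 0.58), (0.2, 0.61), (0.3, None), (0.45, None)]
0 [(0.03, 0.21), (0.1, 0.21), (0.2, 0.21), (0.3, 0.21), (0.45, None)]
10 [(0.03, 0.19), (0.1, 0.19), (0.2, 0.19), (0.3, 0.2), (0.45, None)]
20 [(0.03, 0.18), (0.1, 0.18), (0.2, 0.18), (0.3, 0.19), (0.45, None)]
30 [(0.03, 0.18), (0.1, 0.18), (0.2, 0.18), (0.3, 0.18), (0.45, 0.52)]
40 [(0.03, 0.18), (0.1, 0.18), (0.2, 0.18), (0.3, None), (0.45, None)]
50 [(0.03, 0.15), (0.1, 0.15), (0.2, 0.18), (0.3, None), (0.45, None)]
mug px [0.63937575 0.13210507 0.08      ] wedge [0.35063001 0.27727214 0.017     ] bung [0.48791763 0.45642242 0.036     ]
top [0.59806441 0.33502765 0.06971071]
top [0.61823944 0.2720149  0.06621971]
top [0.4817601  0.28906082 0.06682689]
top [0.54580215 0.23534223 0.0634499 ]
sc [0.58141933 0.30113747 0.06664259]
sc [0.5577796  0.36308291 0.06735985]
sc [0.50324713 0.32072999 0.06637283]
sc [0.5387273  0.25978193 0.06760307]
bar 261 217 [0.66403145 0.31749688 0.06613447]
bar 270 214 [0.65523126 0.30425272 0.07262602]
bar 279 211 [0.65124472 0.28913809 0.07653061]
bar 288 208 [0.63999059 0.27720111 0.08430356]
bar 297 205 [0.62894518 0.2654253  0.09193872]
bar 306 202 [0.62340093 0.25126447 0.0966436 ]
bar 315 198 [0.61425999 0.23891789 0.10506343]
bar 325 195 [0.60208169 0.22651097 0.11280198]
bar 334 192 [0.59600965 0.21296477 0.11774488]
bar 343 189 [0.5869427  0.20116787 0.12423097]
```

```bash
cat > fit.py <<'E'
from m import *
from scipy.optimize import least_squares
def boxT(p): # x,y,z,yaw of box origin
    c,s_=np.cos(p[3]),np.sin(p[3]); return np.array([[c,-s_,0],[s_,c,0],[0,0,1]]),np.array(p[:3])
def pts(p,B): R,o=boxT(p); return np.atleast_2d(B)@R.T+o
top4=np.array([[.055,-.075,.068],[.055,.075,.068],[-.095,-.075,.068],[-.095,.075,.068]])
fr_mid=np.array([[-.095,-.075,.068],[-.095,.075,.068],[.055,.075,.068]])
def arm(th,r,y=-.086): return np.array([.055-r*np.cos(th),y,.064+r*np.sin(th)])
if __name__=='__main__':
    obT=np.array([t(*q_) for q_ in[(300,130),(80,445),(618,348),(402,668)]]); obS=np.array([s(*q_) for q_ in[(565,237),(531,443),(95,421)]])
    lT=np.array([t(315,105),t(645,283)]); lS=np.array([s(178,206),s(553,80)])
    def dl(im,th,p,L):
        out=[]
        a,b=w2px(im,pts(p,[arm(th,0),arm(th,.155)])); d=(b-a)/np.linalg.norm(b-a); n=np.array([-d[1],d[0]])
        return [(x-a)@n for x in L]
    def res(v,cams):
        r=[]
        if 'T' in cams: r+=list((w2px(T,pts(v[:4],top4))-obT).ravel())+list(dl(T,v[4],v[:4],lT))+list((w2px(T,pts(v[:4],[arm(v[4],.155)]))-lT[1]).ravel())
        if 'S' in cams: r+=list((w2px(S,pts(v[:4],fr_mid))-obS).ravel())+list(dl(S,v[4],v[:4],lS))+list((w2px(S,pts(v[:4],[arm(v[4],.155)]))-lS[1]).ravel())
        return r+[v[2]/.002]
    for c in('T','S','TS'):
        o=least_squares(res,[.56,.31,0,np.radians(56),.45],args=(c,),x_scale=[.01,.01,.01,.1,.1])
        print(c,np.round(o.x,4),'yaw',np.degrees(o.x[3]),'th',np.degrees(o.x[4]),np.round(o.fun,1))
        np.save('fit_'+c+'.npy',o.x)
E
python3 fit.py | tail -12
```

```text
[3.84341416e-01 1.22003833e-01 2.75052902e-04] [0.1 0.1] [-0.1  0. ]
[0.42437454 0.13665964 0.00213479] [0.3 0.2] [-0.2  0. ]
handle top
[0.41689924 0.12509059 0.034     ] [0.41690759 0.12298655 0.02401485]
[0.39628992 0.11983265 0.034     ] [ 0.39547476  0.11185211 -0.002849  ]
[0.42887919 0.03076592 0.034     ] [0.42933639 0.02058533 0.00176177]
[0.41935259 0.07922003 0.034     ] [0.41934554 0.07973741 0.03597612]
ferrule top [0.41588862 0.13086696 0.03411458] [0.6 0.4] [-0.5  0.1] [0.39521816 0.12078878 0.03200198] [0.1 0.1] [-0.1  0. ]
T [ 5.670e-01  3.165e-01 -5.000e-04  9.786e-01  3.947e-01] yaw 56.070697205767345 th 22.61454769508439 [ 0.2 -0.3 -0.9 -0.1  1.  -0.4  0.1  0.2 -0.5 -0.1 -0.1  0.  -0.2]
S [ 0.5625  0.3188 -0.      0.9839  0.4106] yaw 56.373577851945875 th 23.523760898648057 [ 0.4 -0.7  0.7 -0.3 -1.1 -0.8 -1.8 -0.  -0.6  0.3 -0. ]
TS [ 0.567   0.3165 -0.0022  0.9783  0.4106] yaw 56.049648251779445 th 23.527153079216653 [ 0.3 -0.  -0.8  0.   0.8 -0.1  0.1  0.3 -0.7  0.  -0.6 -0.3  0.6 -0.8
  0.3 -0.7 -0.8 -1.4 -1.8 -0.2 -0.4  0.3 -1.1]
```

```bash
cat > k.py <<'E'
from h import *
from scipy.spatial.transform import Rotation as Ro
G=.023 # grasp point above lifter underside
def tool(Rl,pl,s,g=G):
    X=-Rl[:,2];Y=s*Rl[:,1];Z=np.cross(X,Y); M=np.c_[X,Y,Z]
    tcp=pl+Rl@np.array([0,0,g])+.005*X
    return tcp,Ro.from_matrix(M).as_euler('xyz',degrees=True)
def Rz(a): return Ro.from_euler('z',a,degrees=True).as_matrix()
LY=109.7; LP=np.array([.4117,.1104,0])
BY=56.1; BP=np.array([.567,.3165,0.])
BR=Rz(BY)
H=np.array([.055,0,.064])
def lift_pose(th,ins,gap=0.,yoff=0,dp=0.):
    """lifter pose with blade flush (gap below) cover underside at opening th deg; ins=insertion; dp extra pitch about blade tip... """
    A=Ro.from_euler('y',th,degrees=True).as_matrix()
    D=Ro.from_euler('y',dp,degrees=True).as_matrix()
    tipc=np.array([-.150+ins,yoff,-.004-gap]) # in cover frame: lifter_tip
    edge=np.array([-.150,yoff,-.004-gap])
    # pivot about lip lower edge for dp
    tip=edge+D@(tipc-edge)
    org=tip+D@np.array([-.087,0,-.004])
    Rb=A@D; pb=H+A@org
    return BR@Rb, BP+BR@pb
E
python3 - <<'E'
from k import *
for s in(1,-1):
    print('s',s)
    for nm,(Rl,pl) in dict(retr=(Rz(LY),np.array([.22,-.40,.3])),pre=(Rz(LY),LP+[0,0,.15]),grasp=(Rz(LY),LP),lifted=(Rz(LY),LP+[0,0,.1]),app=lift_pose(0,-.04,.012),ins=lift_pose(0,.028,.012),fin=lift_pose(25,.028,0)).items():
        p,e=tool(Rl,pl,s); q=robot.solve_ik(p,e); print(nm,np.round(p,3),np.round(e,1),None if q is None else np.round(q,1))
E
```

```text
s 1
retr [ 0.22  -0.4    0.318] [-109.7   90.     0. ] [-36.3  -3.3 -17.9   0.  -75.3  56. ]
pre [0.412 0.11  0.168] [-109.7   90.     0. ] [ 41.8   0.2 -35.1   0.  -54.6 -22.1]
grasp [0.412 0.11  0.018] [-109.7   90.     0. ] [ 41.8  14.1 -45.6   0.  -30.3 -22.1]
lifted [0.412 0.11  0.118] [-109.7   90.     0. ] [ 41.8   4.  -39.1   0.  -46.9 -22.1]
app [0.443 0.132 0.062] [-56.1  90.    0. ] [ 41.1  12.4 -38.6   0.  -39.  -75. ]
ins [0.481 0.189 0.062] [-56.1  90.    0. ] [ 43.2  16.8 -31.9   0.  -41.2 -77.1]
fin [0.494 0.208 0.161] [ 180.    65.  -123.9] [ 46.7  25.   -9.7   4.  -80.  -82.1]
s -1
retr [ 0.22  -0.4    0.318] [70.3 90.   0. ] [ -36.3   -3.3  -17.9   -0.   -75.3 -124. ]
pre [0.412 0.11  0.168] [70.3 90.   0. ] [ 41.8   0.2 -35.1   0.  -54.6 157.9]
grasp [0.412 0.11  0.018] [70.3 90.   0. ] [ 41.8  14.1 -45.6   0.  -30.3 157.9]
lifted [0.412 0.11  0.118] [70.3 90.   0. ] [ 41.8   4.  -39.1   0.  -46.9 157.9]
app [0.443 0.132 0.062] [123.9  90.    0. ] [ 41.1  12.4 -38.6   0.  -39.  105. ]
ins [0.481 0.189 0.062] [123.9  90.    0. ] [ 43.2  16.8 -31.9   0.  -41.2 102.9]
fin [0.494 0.208 0.161] [   0.    65.  -123.9] [ 46.7  25.   -9.7   4.  -80.   97.9]<sys>:0: UserWarning: Gimbal lock detected. Setting third angle to zero since it is not possible to uniquely determine all angles.
```

```bash
python3 -W ignore - <<'E'
from k import *
def go(Rl,pl,f,**k):
    p,e=tool(Rl,pl,1); f(p,e,**k)
go(Rz(LY),np.array([.22,-.40,.3]),robot.move_ptp); print(robot.get_obs()['time_s'])
go(Rz(LY),LP+[0,0,.12],robot.move_ptp); o=robot.get_obs(); print(o['time_s'],o['position'])
grab('top','top1')
crop('top1',320,220,480,350,5,'c5'); grab('scene','sc1')
E
```

```text
1.2583
3.325 [0.41193891 0.10995706 0.13814146]
```

View pics/sc1.png

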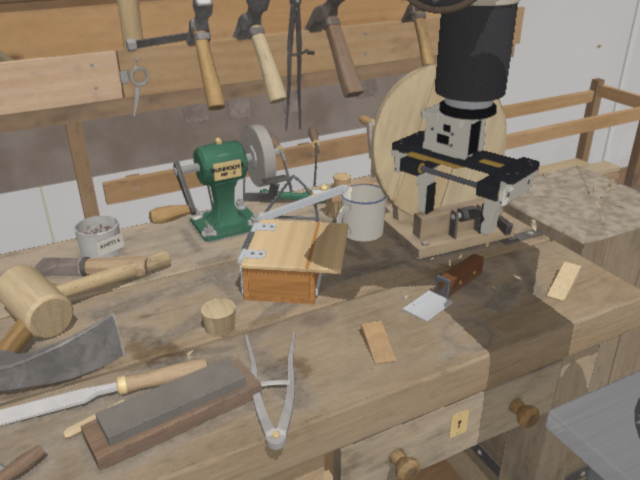

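View pics/top1.png

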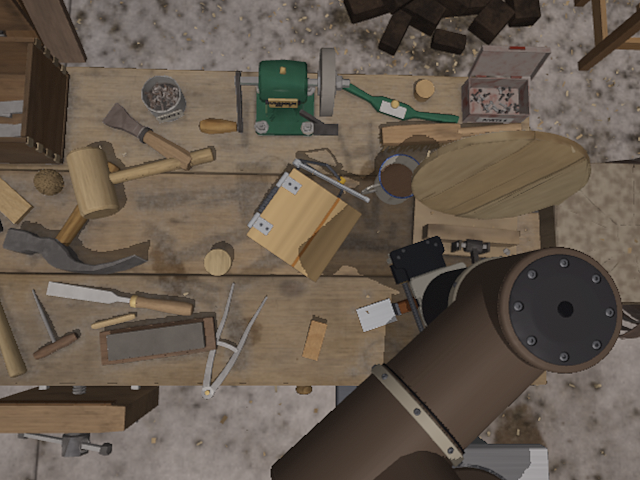

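The gripper hangs squarely above the handle, which is still at scene (465,275). Before descending I'll check the clearance to the bench-hook board behind it.

```bash
python3 - <<'E'
from n import *
for u,v in[(414,252),(440,256),(475,262),(476,300),(470,290)]: print((u,v),px2w(T,u,v),px2w(T,u,v,z=.03))
c=cloud(T)
# points inside gripper descent footprint in lifter frame
from k import LP,LY,Rz
q=(c.reshape(-1,3)-LP)@Rz(LY)
m=(abs(q[:,0])<.045)&(abs(q[:,1])<.1)&(q[:,2]>.012)
for a in np.arange(-.1,.1,.01):
    k=m&(q[:,1]>=a)&(q[:,1]<a+.01); print(round(a,2),k.sum(),q[k,2].max() if k.any() else '')
E
```

```text
(414, 252) [0.51323481 0.08774104 0.00782356] [0.51090433 0.09317813 0.03      ]
(440, 256) [ 0.50698065  0.03460616 -0.00164773] [0.50390067 0.04408834 0.03      ]
(475, 262) [ 0.48841071 -0.00086439  0.08700626] [ 0.49328763 -0.02213094  0.03      ]
(476, 300) [0.42193831 0.00172343 0.0926996 ] [ 0.42237102 -0.02163238  0.03      ]
(470, 290) [ 0.44158059 -0.02098297  0.0020764 ] [ 0.44081665 -0.01091328  0.03      ]
-0.1 0 
-0.09 0 
-0.08 0 
-0.07 0 
-0.06 0 
-0.05 0 
-0.04 0 
-0.03 3 0.03193767289417367
-0.02 7 0.0327446789182048
-0.01 223 0.03825841149306201
-0.0 211 0.03800493518020477
0.01 38 0.03644471750558949
0.02 0 
0.03 0 
0.04 0 
0.05 0 
0.06 0 
0.07 0 
0.08 0 
0.09 0
```

```bash
python3 -W ignore - <<'E'
from k import *
p,e=tool(Rz(LY),LP,1)
robot.move_straight(p,e,speed=.08); o=robot.get_obs(); print(o['time_s'],o['position'],o['ft_force'])
robot.command_gripper(0.0); o=robot.get_obs(); print(o['time_s'],o['gripper_width'],o['ft_force'],o['ft_torque'])
p2=p+[0,0,.10]
robot.move_straight(p2,e,speed=.08); o=robot.get_obs(); print(o['time_s'],o['position'],o['gripper_width'],o['ft_force'],o['ft_torque'])
grab('scene','sc2');grab('top','top2'); crop('scene' and 'sc2',370,170,530,300,5,'c6')
E
```

```text
5.075 [0.41196156 0.11062545 0.0183749 ] [ 0.02184137 -0.00307241 -0.68176423]
6.125 0.021996725510894977 [-0.326522    0.67027501  1.43474652] [-0.06968531  0.36594829  0.10149465]
7.525 [0.41140073 0.11019748 0.11752133] 0.022016535011236245 [-0.38398369 -0.5717301  -1.14676583] [-0.01519599  0.11126792 -0.02563556]
```

View pics/c6.png

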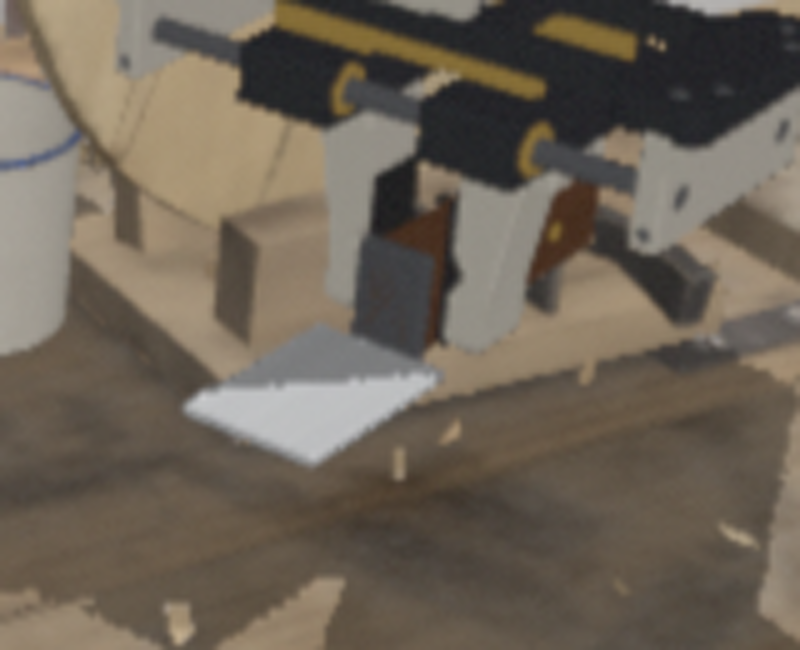

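```bash
python3 -c "
from h import *
crop('top2',330,260,430,350,7,'c7')"
```

```text
(no output)
```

View pics/c7.png

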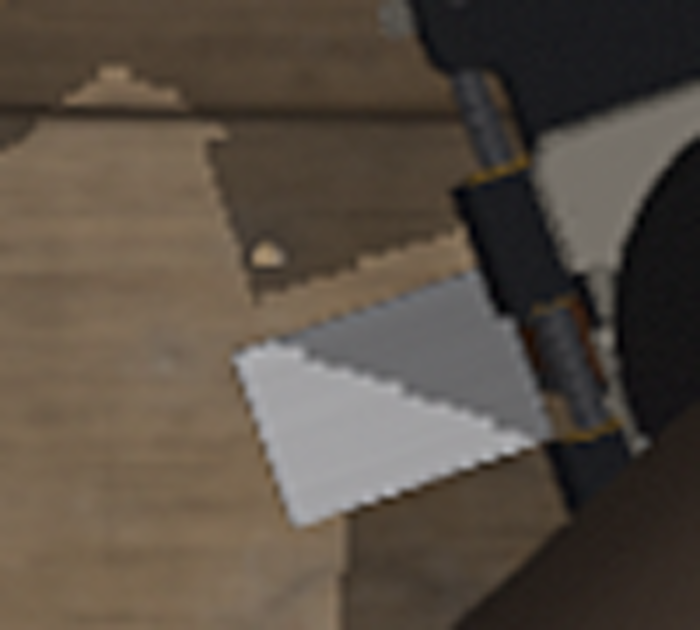

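```bash
cat > r.py <<'E'
from m import *
from k import *
a=lambda x,y:(330+x/7-.43,260+y/7-.43)
b=lambda x,y:(370+x/5-.4,170+y/5-.4)
T=load('top2');S=load('sc2')
A=[]
for x,y in[((235,357),(185,407)),((297,525),(312,465)),((545,438),(440,376))]:
    X=tri(a(*x),b(*y)); print(X); A.append(X[0])
    print(px2w(T,*a(*x),z=.103))
pos=np.array([0.41140073,0.11019748,0.11752133])
print('expected tip', tool(Rz(LY),LP+[0,0,.1],1)[0], LP+[0,0,.1]+Rz(LY)@[.087,0,.004])
print('measured tip',(A[0]+A[1])/2, 'yaw',np.degrees(np.arctan2(*(A[0]-A[1])[[1,0]]))+90)
E
python3 -W ignore r.py | tail -9
```

```text
ferrule top [0.41588862 0.13086696 0.03411458] [0.6 0.4] [-0.5  0.1] [0.39521816 0.12078878 0.03200198] [0.1 0.1] [-0.1  0. ]
(array([0.40282956, 0.19949304, 0.1005635 ]), array([-0.1, -0.1]), array([ 0.1, -0. ]))
[0.40274086 0.19961629 0.103     ]
(array([0.36272268, 0.1844007 , 0.09841894]), array([-0.2, -0.1]), array([ 0.1, -0. ]))
[0.36285766 0.18485845 0.103     ]
(array([0.38386922, 0.12406216, 0.10029949]), array([-0.1, -0.1]), array([ 0.1, -0. ]))
[0.3838234 0.1244475 0.103    ]
expected tip [0.4117 0.1104 0.118 ] [0.38237271 0.19230794 0.104     ]
measured tip [0.38277612 0.19194687 0.09949122] yaw 110.62146175709279
```

```bash
python3 -W ignore - <<'E'
from k import *
p,e=tool(*lift_pose(0,-.045,-.03),1); robot.move_ptp(p,e)
p,e=tool(*lift_pose(0,-.045,.012),1); robot.move_straight(p,e,speed=.1)
o=robot.get_obs(); print(o['time_s'],o['position'],p,o['ft_force'],o['ft_torque'])
grab('scene','sc3');grab('top','top3'); crop('sc3',240,170,440,320,4,'c8'); crop('top3',280,190,420,320,5,'c9')
E
```

```text
9.075 [0.4405432  0.12814834 0.06223918] [0.44039186 0.12808721 0.062     ] [-0.24783296 -1.48798108 -1.59927209] [0.04233305 0.02808379 0.00074504]
```

View pics/c8.png

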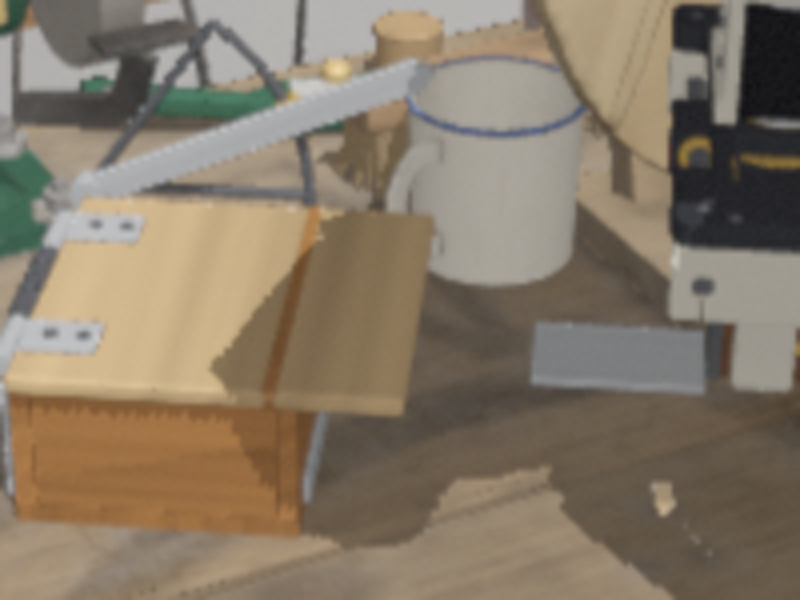

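View pics/c9.png

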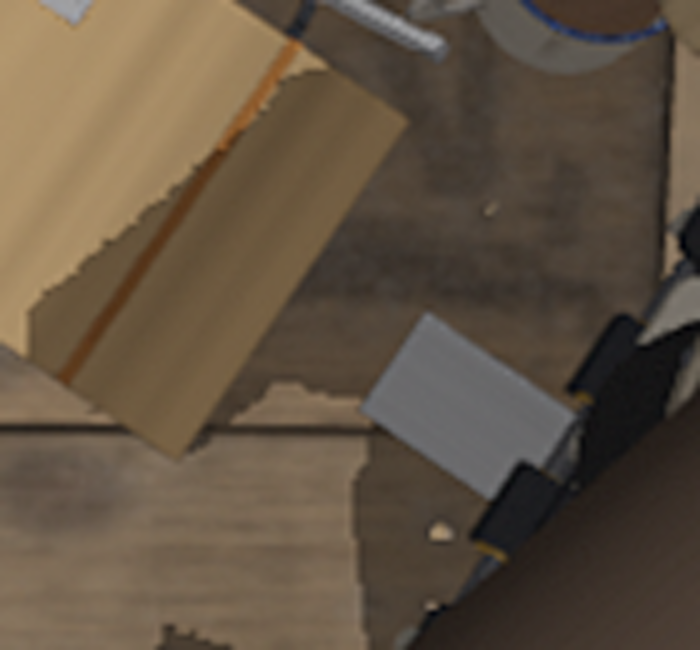

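```bash
cat > r2.py <<'E'
import m; from m import *
a=lambda x,y:(280+x/5-.4,190+y/5-.4); b=lambda x,y:(240+x/4-.375,170+y/4-.375)
m.T=load('top3');m.S=load('sc3')
from k import BR,BP
for n,x,y in[('tipR',(430,312),(535,322)),('tipL',(360,408),(532,384)),('lipR',(407,122),(434,216)),('lipL',(178,460),(405,402))]:
    X=tri(a(*x),b(*y)); print(n,X[0],(X[0]-BP)@BR)
E
python3 r2.py | tail -4
```

```text
tipR [0.50875422 0.18719659 0.04489822] [-0.13980972 -0.02377363  0.04489822]
tipL [0.47272642 0.21150665 0.04197288] [-0.1397264   0.01968871  0.04197288]
lipR [0.57531001 0.19718703 0.06477843] [-0.09439636 -0.07344364  0.06477843]
lipL [0.45228751 0.27909081 0.0644032 ] [-0.09503042  0.07434798  0.0644032 ]
```

The blade tip measures 45 mm in front of the lip and 13 mm below its underside, as commanded. Next I insert it and raise until it touches.

```bash
python3 -W ignore - <<'E'
from k import *
p,e=tool(*lift_pose(0,.028,.012),1); robot.move_straight(p,e,speed=.08); robot.hold(.2)
o=robot.get_obs(); print(o['time_s'],o['position']-p,o['ft_force'],o['ft_torque'])
for g in(.003,.0,-.003):
    p,e=tool(*lift_pose(0,.028,g),1); robot.move_straight(p,e,speed=.03); robot.hold(.2)
    o=robot.get_obs(); print(g,o['time_s'],o['position']-p,o['ft_force'],o['ft_torque'])
for th in(3,6):
    p,e=tool(*lift_pose(th,.028,0),1); robot.move_straight(p,e,speed=.03); robot.hold(.2)
    o=robot.get_obs(); print(th,o['time_s'],o['position']-p,o['ft_force'],o['ft_torque'],o['gripper_width'])
grab('scene','sc4');grab('top','top4'); crop('sc4',220,150,420,300,4,'c10')
E
```

```text
10.4417 [-0.00017796 -0.00028999  0.0001034 ] [ 0.28395265 -0.59281196 -0.45876361] [ 0.03661465  0.03805016 -0.00722002]
0.003 11.0917 [-9.57352954e-05 -1.07558468e-04 -1.42915811e-04] [ 0.11922091 -0.27670324 -2.27292542] [0.02299724 0.03448312 0.00834702]
0.0 11.5417 [ 2.40130166e-05  1.25462658e-05 -1.57879510e-06] [-0.19810116 -0.23541921 -1.61941898] [-0.01985091  0.14683988 -0.03608392]
-0.003 11.9917 [-0.00016834 -0.00011092 -0.00012499] [ 0.27410872 -0.3917097  -3.65501934] [-0.20636807  0.27549184  0.02822526]
3 12.6083 [-1.63774626e-05  9.21611090e-06 -5.26962549e-05] [-0.36966369  0.64311159 -3.37397073] [ 0.39456559 -0.19662079 -0.05894837] 0.02174239420889445
6 13.325 [-4.96198624e-06  1.02493299e-05 -6.35906580e-05] [ 0.23629113  0.50714115 -3.44089037] [ 0.52175825 -0.30903136 -0.0251935 ] 0.022059961356133483
```

View pics/c10.png

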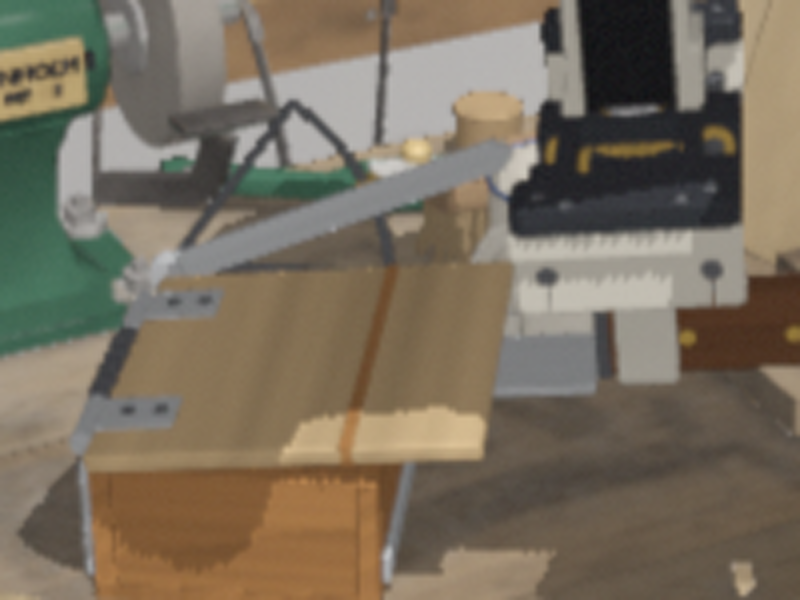

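```bash
python3 -W ignore - <<'E'
from k import *
for th in(10,14,18,21):
    p,e=tool(*lift_pose(th,.028,0),1); robot.move_straight(p,e,speed=.04); 
    o=robot.get_obs(); print(th,o['time_s'],o['position']-p,o['ft_force'],o['ft_torque'],o['gripper_width'])
robot.hold(.3)
grab('scene','sc5');grab('top','top5'); crop('sc5',220,130,420,280,4,'c11'); crop('top5',230,140,400,290,4.7,'c12')
E
```

```text
10 13.9417 [ 4.75773253e-05  1.17747769e-04 -2.74618238e-04] [ 0.03498594  0.00905878 -3.74243376] [ 0.77877779 -0.59845329 -0.02910737] 0.021912728539803607
14 14.4583 [-1.82205583e-05  4.27470537e-05 -3.60946217e-04] [ 0.06069929  0.11081779 -3.51387333] [ 0.96523839 -0.73975313 -0.02278984] 0.021911984790552848
18 14.975 [ 1.08087043e-05  2.81523042e-05 -3.55260815e-04] [ 0.84145002 -0.80900219 -4.25983014] [ 1.18563209 -0.8878886   0.01823417] 0.021561338482784593
21 15.4 [ 3.27403952e-05  4.19665305e-05 -3.46448129e-04] [ 0.64261304 -0.61645741 -4.04005409] [ 1.24962807 -1.04346984 -0.01229154] 0.02191917234589716
```

View pics/c11.png

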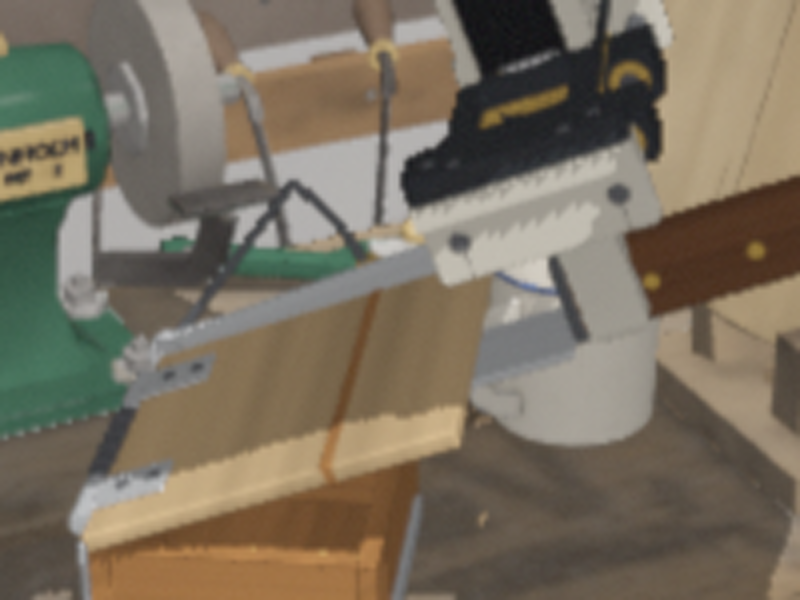

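View pics/c12.png

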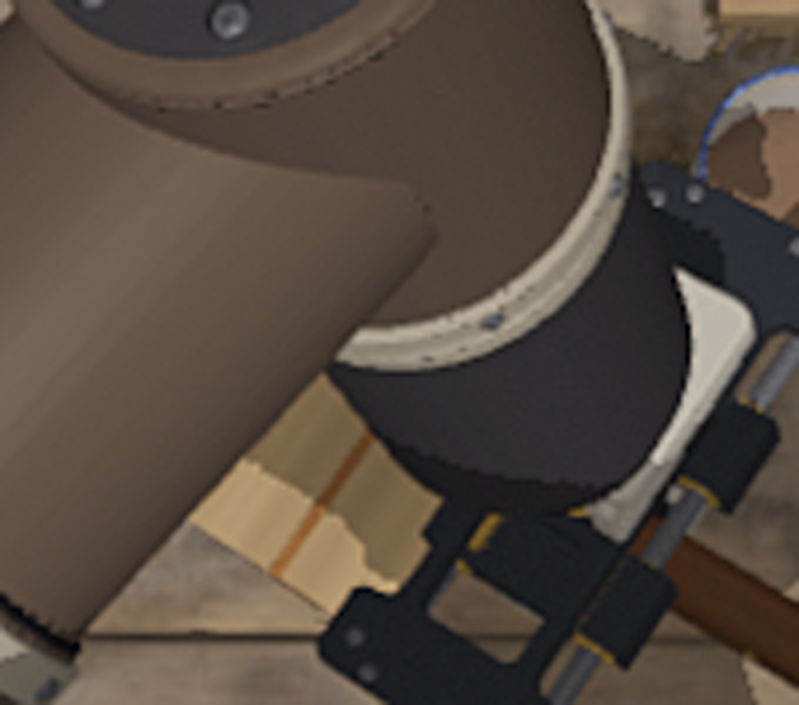

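```bash
python3 -c "
from h import *
crop('sc5',235,190,345,272,7.2,'c13')"
```

```text
(no output)
```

View pics/c13.png

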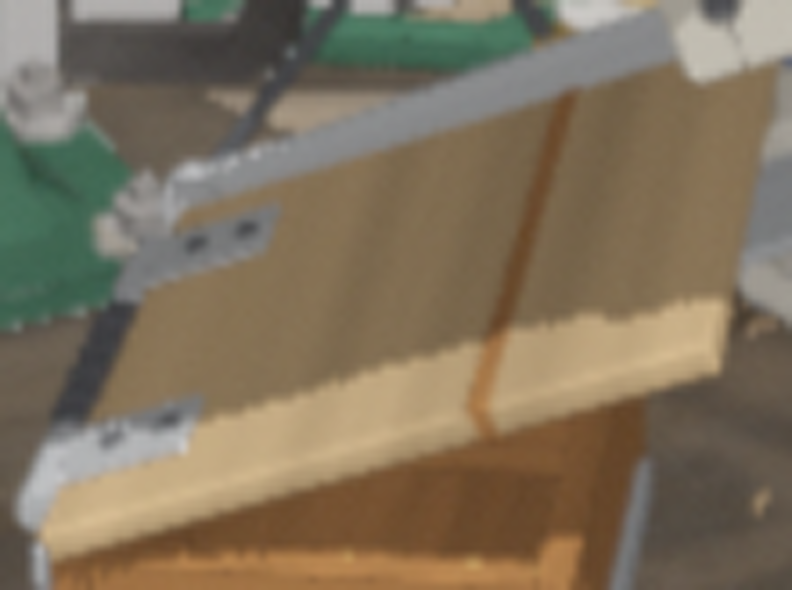

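```bash
cat > ang.py <<'E'
from fit import *
from scipy.optimize import brentq
import sys
box=np.load('fit_S.npy')[:4]
def line(th,y,z):
    c,s_=np.cos(th),np.sin(th); f=lambda r:[.055-r*c+z*s_, y, .064+r*s_+z*c]
    return w2px(S,pts(box,[f(.02),f(.15)]))
def slope(ab): d=ab[1]-ab[0]; return np.arctan2(d[1],d[0])
def est(a,b,y,z):
    ob=np.arctan2(b[1]-a[1],b[0]-a[0])
    th=brentq(lambda t_:slope(line(t_,y,z))-ob,-.1,1.)
    # position-based: offset of far point along line
    def d(t_):
        L=line(t_,y,z); u=(L[1]-L[0])/np.linalg.norm(L[1]-L[0]); n=np.array([-u[1],u[0]]); return (np.array(b)-L[0])@n
    th2=brentq(d,-.2,1.1)
    return np.degrees(th),np.degrees(th2)
if __name__=='__main__':
    k=lambda x,y:(235+x/7.2-.43,190+y/7.2-.43)
    print('arm up c3',est(s(170,190),s(540,66),-.088,.007),'low',est(s(185,222),s(560,95),-.084,-.007))
    print('arm up c13',est(k(170,178),k(660,12),-.088,.007))
    print('shut cover L top c3',est(s(95,421),s(531,443),.075,.004))
    print('cover Ltop',est(k(45,535),k(722,338),.075,.004),'bot',est(k(55,560),k(718,374),.075,-.004))
E
python3 ang.py | tail -4
```

```text
arm up c3 (np.float64(22.215119212131064), np.float64(23.249708004720723)) low (np.float64(22.64210609863402), np.float64(23.990414258725334))
arm up c13 (np.float64(22.402937352225077), np.float64(22.544317416999867))
shut cover L top c3 (np.float64(0.24165995401399015), np.float64(-0.24600515630172134))
cover Ltop (np.float64(21.087871061145147), np.float64(21.217450536204883)) bot (np.float64(20.656851975522773), np.float64(21.48219961842527))
```

```bash
cat > edge.py <<'E'
from ang import *
from scipy.ndimage import map_coordinates, gaussian_filter
def refine(tag,a,b,w=2.0):
    g=gaussian_filter(cv2.imread(f'pics/{tag}.png').astype(float),(.7,.7,0))
    a=np.array(a);b=np.array(b);d=(b-a)/np.linalg.norm(b-a);n=np.array([-d[1],d[0]])
    N=int(np.linalg.norm(b-a)); tt=np.linspace(0,1,N)[:,None]; offs=np.arange(-4,4.01,.1)
    P=a+(b-a)*tt
    # gradient profile along normal, per sample
    pr=np.zeros((N,len(offs)))
    for ch in range(3):
        I=lambda o:map_coordinates(g[:,:,ch],[(P[:,1][:,None]+n[1]*o),(P[:,0][:,None]+n[0]*o)],order=1)
        pr+=(I(offs[None]+.5)-I(offs[None]-.5))**2
    pr=np.sqrt(pr); pr=np.minimum(pr,60)
    best=None
    for x in np.arange(-w,w+.01,.1):
        for y in np.arange(-w,w+.01,.1):
            o=x+(y-x)*tt[:,0]; v=map_coordinates(pr,[np.arange(N),(o+4)/.1],order=1).mean()
            if best is None or v>best[0]: best=(v,x,y)
    return a+n*best[1],b+n*best[2],best
if __name__=='__main__':
    k=lambda x,y:(235+x/7.2-.43,190+y/7.2-.43)
    for nm,tag,a,b,y,z in[('arm up','sc0' ,s(190,184),s(530,69),-.088,.007),('arm low',None,s(200,217),s(535,103),-.084,-.007),
      ('coverLtop0',None,s(110,424),s(520,442),.075,.004),('coverLbot0',None,s(110,432),s(520,453),.075,-.004)]:
        A,B,q_=refine('scene0',a,b); print(nm,np.round(q_,2),est(A,B,y,z))
    for tag in('sc3','sc1'):
        for nm,a,b,y,z in[('arm up',s(190,184),s(530,69),-.088,.007),('arm low',s(200,217),s(535,103),-.084,-.007)]:
            A,B,q_=refine(tag,a,b); print(tag,nm,np.round(q_,2),est(A,B,y,z))
    for nm,a,b,y,z in[('arm up',k(200,168),k(650,15),-.088,.007),('cLtop',k(200,490),k(700,344),.075,.004),('cLbot',k(70,556),k(705,377),.075,-.004)]:
        A,B,q_=refine('sc5',a,b,1.2); print('sc5',nm,np.round(q_,2),est(A,B,y,z))
E
python3 edge.py | grep -A20 '^arm up'
```

```text
arm up [36.59  0.9  -0.6 ] (np.float64(23.4283544698262), np.float64(23.730229102874265))
arm low [30.58  1.4   0.5 ] (np.float64(23.37138632682344), np.float64(23.81198862289893))
coverLtop0 [34.09  2.    2.  ] (np.float64(0.6726272567351894), np.float64(-1.544099664921777))
coverLbot0 [37.88  0.    0.7 ] (np.float64(-0.2475386863667434), np.float64(0.8001711380322281))
sc3 arm up [38.04  0.9  -0.6 ] (np.float64(23.4283544698262), np.float64(23.730229102874265))
sc3 arm low [31.9  1.4  0.5] (np.float64(23.37138632682344), np.float64(23.81198862289893))
sc1 arm up [37.83  0.9  -0.6 ] (np.float64(23.4283544698262), np.float64(23.730229102874265))
sc1 arm low [31.72  1.4   0.5 ] (np.float64(23.37138632682344), np.float64(23.81198862289893))
sc5 arm up [28.57 -0.5  -0.9 ] (np.float64(22.81352895476282), np.float64(23.33782009026224))
sc5 cLtop [14.51  1.2   1.2 ] (np.float64(21.142614538310134), np.float64(20.522548155957136))
sc5 cLbot [44.93 -0.2  -0.3 ] (np.float64(20.79534223007147), np.float64(21.73768363132422))
```

```bash
python3 -W ignore - <<'E'
from k import *
for th in(23.4,):
    p,e=tool(*lift_pose(th,.028,0),1); robot.move_straight(p,e,speed=.02); robot.hold(.8)
    o=robot.get_obs(); print(th,o['time_s'],o['position']-p,o['ft_force'],o['ft_torque'],o['gripper_width'])
grab('scene','sc6');grab('top','top6');crop('sc6',235,180,345,262,7.2,'c14')
crop('sc6',220,130,420,280,4,'c15')
E
```

```text
23.4 17.1917 [ 7.05597186e-06  1.30395554e-05 -7.73627089e-06] [-0.13960832 -0.01378991 -2.44172209] [ 1.39482087 -0.94260498  0.00634797] 0.021914868895139366
```

View pics/c14.png

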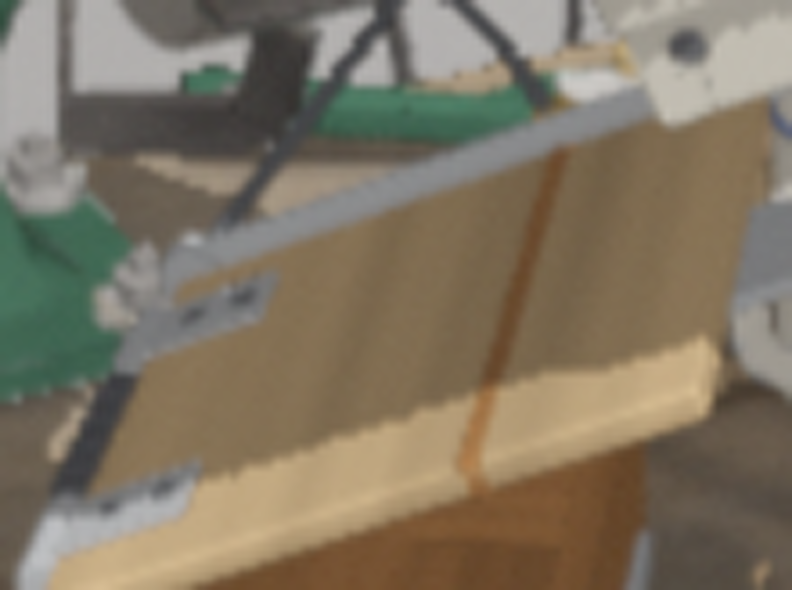

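View pics/c15.png

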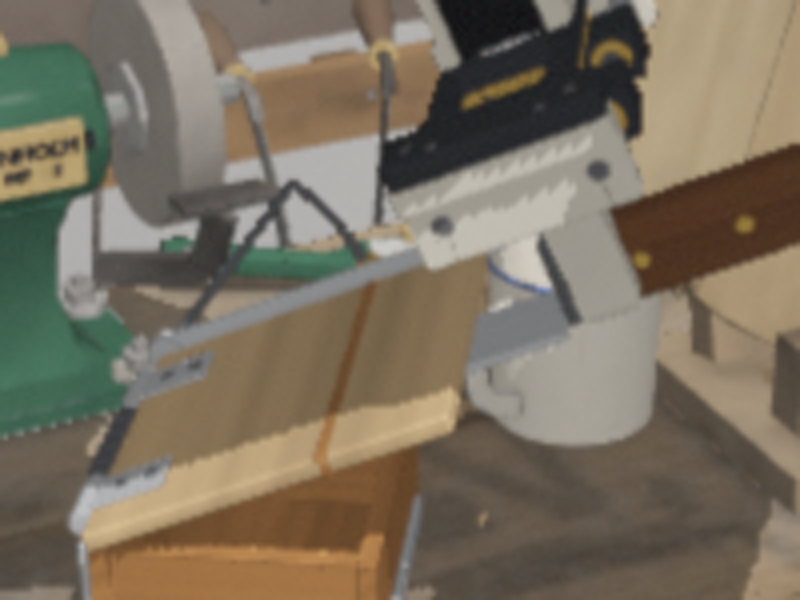

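```bash
python3 - <<'E' | tail -3
from edge import *
k=lambda x,y:(235+x/7.2-.43,190+y/7.2-.43)
# predict start lines from model at 23.4
for nm,y,z in[('arm up',-.088,.007),('cLtop',.075,.004),('cLbot',.075,-.004)]:
    L=line(np.radians(23.4),y,z); a,b=L[0]+.1*(L[1]-L[0]),L[0]+(.7 if 'arm' in nm else .93)*(L[1]-L[0])
    A,B,q_=refine('sc6',a,b,1.8); print(nm,np.round(q_,2),est(A,B,y,z))
E
```

```text
arm up [27.33 -0.2  -0.2 ] (np.float64(23.40000000000004), np.float64(23.58034478438695))
cLtop [18.83  1.8   1.8 ] (np.float64(23.400000000000002), np.float64(22.25734632975502))
cLbot [42.6 -1.4 -1.3] (np.float64(23.31734942602095), np.float64(24.226099032286136))
```

```bash
python3 -W ignore - <<'E'
from n import *
from k import *
im=load('sc6'); c=cloud(im); R,p=lift_pose(23.4,.028,0)
for x,y in[(432,262),(440,225),(400,195),(560,250),(390,180),(520,330),(470,370),(650,240)]:
    u,v=220+x/4,130+y/4; P=c[int(round(v)),int(round(u))]; print((x,y),np.round((P-p)@R,3))
a=load('scene0')['color'].astype(int);d=abs(a-im['color'].astype(int)).sum(2)
print('bung diff',d[295:335,200:237].mean(),'wedge',d[318:365,360:398].mean(),'mug lower',d[205:235,345:355].mean())
o=robot.get_obs(); print(o['time_s'],o['dq'].max())
E
```

```text
(432, 262) [0.037 0.09  0.071]
(440, 225) [0.028 0.09  0.084]
(400, 195) [0.035 0.095 0.1  ]
(560, 250) [0.007 0.032 0.038]
(390, 180) [0.035 0.097 0.106]
(520, 330) [0.04  0.007 0.003]
(470, 370) [0.058 0.024 0.001]
(650, 240) [-0.019  0.013  0.022]
bung diff 34.17297297297297 wedge 56.52575587905935 mug lower 62.89666666666667
17.2917 0.08100063174200058
```

View pics/sc6.png

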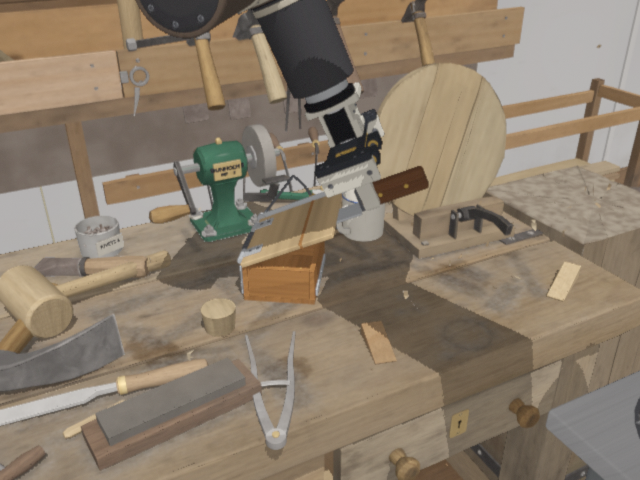

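The cover (290,235) is held on the blade, parallel to the index arm. The bung (219,318), wedge (378,342) and mug (365,215) are where they were. I'm handing the job in.

```bash
python3 - <<'E'
from h import *
robot.hold(.3); o=robot.get_obs(); print(o['time_s'],o['ft_force'],o['gripper_width']); robot.finish_job()
E
```

```text
17.5917 [ 0.31041769  0.47780021 -3.36328338] 0.021996287812092646
the job is handed in; nothing more can be done
```

The cover is raised to the index arm's angle and held still there on the lifter's blade. I gripped the lifter by its handle, slid the blade about 28 mm under the lip, and turned the blade with the cover about the hinge. I handed in at 17.6 s.

- **Alignment:** the edge slopes in the scene view put the cover at about 23.3–23.4° and the index arm at 23.4°. Angles read from edge position scattered more: 22.3° and 24.2° for the cover's two edges, against 23.6° for the arm. Those two average about 23.2°, so I trust the match to roughly half a degree.
- **Hold:** the grip stayed at 22 mm with no visible slip. The wrist force was about 3.4 N.
- **Clearance:** only the blade carried the cover. The lip sat about 20 mm ahead of the gripper body, and the body stayed well above the board.
- **Bystanders:** the arm's visible upper edge had not moved. The bung, wedge and mug looked undisturbed to the eye. An image-difference check on those three was inconclusive, because the robot's shadow changed the picture.
- **Calibration:** triangulated heights came out about 3 mm low throughout, so I used heights relative to each other.

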